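# Change the bottles in the ratchet clamp of the bench shaker

### The job

Change over the shaker: throw the clamp's ratchet pawl up and over by its red knob so that it stays up, draw the toothed bar with the blue jaw fully back, and only then take out the finished blue-capped bottles and stand them all upright in the grey steel tray in one row, no gap between neighbours as wide as a finger. Stand the new bottle that waits by itself on the bench in the middle place of the clamp, push the jaw fully home and leave the pawl down in the teeth; leave the film carton, the timer and the black marker where they are.

Things in the scene. Friction and masses are not known exactly. Their poses are not given: they have to be found in the camera images.
- shaker: White bench shaker, fixed, 196 (x) by 206 (y); its platform is 46 above the bench. Origin: centre of its underside; x points from the control panel (robot's side) to the back, y to its left, z up. Offsets x, y, z given below are mm in this frame. On its middle line, x -76 to -20, is the guide of the toothed bar (33 wide, top z 72; 90 at the hinge) with the pawl; posts at y +-70, x -66, top z 72.
- row_mid (a point): Middle place of the bottle row on the platform (x 55, y 0, z 46); the other places are at y -60 and y 60. The row stands between a fixed fence behind it (face at x 86, top z 90), end plates (y +-94, top z 90) and the jaw in front.
- jaw (a joint): Slide (m) of the blue clamp jaw, its toothed bar and black grip: 0 = home against its stop (jaw face x 25.5), 0.028 = fully drawn back towards the control panel (-x). Jaw 176 wide, 14 thick, top z 108, a lip reaches 5.5 over the bottles' shoulders. Drags with 2.5 N. With the pawl down it draws back at most 2.5 mm, but can be pushed home, ratcheting under the pawl (8 mm teeth).
- bar_grip (a point): Point to grip on the upright black grip at the robot's end of the toothed bar; it moves with the jaw (x -114 at home, -142 drawn back, z 82). The grip is 26 wide (y), 16 thick (x), from z 48 to z 98.
- pawl (a joint): Hinge (rad) of the ratchet pawl: 0 to 0.02 = down in the teeth at home (up to 0.1 resting on a tooth), 1.1 = thrown over towards the robot, where it stays by its own weight. It tips over by itself past about 0.55 either way; a few newtons at the knob move it. It does not lift while the bar is pulled back hard.
- pawl_knob (a point): Centre of the red cross knob on the pawl's lever: a cylinder along the shaker's y, 26 long, 13 in diameter, 38 from the hinge. Pawl down: x -46, z 114; pawl thrown over: x -85, z 110 (shaker frame). It is free in front, behind and at both ends.
- pawl_hinge (a point): Hinge axis of the pawl (along the shaker's y), fixed at x -62, z 80. The lever leans 0.436 rad from upright towards +x when the pawl is down, and turns towards -x as the pawl lifts; the pawl's nose reaches 32 from the hinge towards +x and down to the teeth.
- tray: Open stainless tray, fixed on the bench, 206 long (x) by 82 wide (y), walls 47 high and 4 thick (198 by 74 inside), floor 4 above the bench: it holds three bottles in a row along its x. Origin: centre of its underside; z up. Beyond and above it are a shelf (from 0.46 m up, x over 0.63 m, y over -0.2 m) and two hanging pipettes (from 0.42 m up, at x 0.51, y 0.12 to 0.17 m): keep the arm clear.
- bottle_a: 100 ml glass media bottle with a blue screw cap, 105 tall, 0.26 to 0.44 kg, its weight low down. Body 56 across up to 34 above its foot, then tapering to the neck; cap (fixed to the bottle) 45 across, 79 to 105 above the foot. Origin: centre of its foot; z its axis, up when it stands. A finished bottle, it starts in the clamp. One of the three finished ones may be absent.
- bottle_b: 100 ml glass media bottle with a blue screw cap, 105 tall, 0.26 to 0.44 kg, its weight low down. Body 56 across up to 34 above its foot, then tapering to the neck; cap (fixed to the bottle) 45 across, 79 to 105 above the foot. Origin: centre of its foot; z its axis, up when it stands. A finished bottle, it starts in the clamp. One of the three finished ones may be absent.
- bottle_c: 100 ml glass media bottle with a blue screw cap, 105 tall, 0.26 to 0.44 kg, its weight low down. Body 56 across up to 34 above its foot, then tapering to the neck; cap (fixed to the bottle) 45 across, 79 to 105 above the foot. Origin: centre of its foot; z its axis, up when it stands. A finished bottle, it starts in the clamp. One of the three finished ones may be absent.
- bottle_new: The new bottle, of the same kind and size as the others (56 across, 105 tall, cap 45 across from 79 up, origin at the centre of its foot). It starts alone on the bench to the left of the tray.
- film_box: Carton of film, white with a blue band, 59 by 126 by 58, origin at the centre of its underside. A bystander.
- timer: White digital timer standing on the bench, 20 by 66 by 66, origin under its centre. A bystander.
- marker_black: Black-capped white marker pen lying on the bench, 138 long (y), 15 thick, origin under its centre. A bystander.
There are look-alikes about, which are no part of the job. What is shaped like the bottle_b but turquoise or yellow is not meant.

How it is judged:
By the outcome, as a careful person would: the job done as asked, in the order asked, and still so for the second after the job is handed in, with the robot touching nothing.
Of bottle_a, bottle_b, bottle_c only 2 to 3 are there at a start; the rules pass over those that are not, and their reading is None.
At some moment in a run one of bottle_a, bottle_b, bottle_c may be knocked a few centimetres aside while the robot is not near it.
It also fails if it takes over 210 s, if anything falls off the work surface, if the arm or the gripper's body presses on something with over 40 N, if the wrist force passes 120 N, or if a joint passes its speed limit or range.

### The arm

A 7-joint arm with a two-finger parallel gripper is mounted at the origin on a cart in front of the work surface, level with it; the furniture and walls round the work are solid. World frame = base frame: x ahead of the robot, y to its left, z up, the work surface at z = 0. Lengths are in m, angles in rad, forces in N, time in s.
With the tool pointing down it reaches from about 0.4 to 0.85 m from the base axis. Payload 4.5 kg.
Tool frame: the origin (TCP) lies midway between the tips of the shut fingers; the grasp point (between the pads) lies 19 mm behind it; z points along the fingers, y is the line along which they close (so a half turn about z gives the same grasp; the last joint's range is limited). The gripper opens to 88 mm and grips with 3 to 60 N. Pads are 18 mm wide; open, the fingers measure 123 mm over their backs; the gripper's body (75 mm by 187 mm) begins 45 mm behind the grasp point.
Start: joints at [-1.075, 0.689, -0.195, 1.565, 0.157, 0.902, -0.215], TCP at [0.278, 0.56, 0.239] pointing down, gripper open.
Joint ranges: [-3.01, 3.01], [-0.46, 2.08], [-1.47, 1.51], [0.13, 2.56], [-1, 4.14], [0.04, 2.09], [-2.66, 2.66]. Speed limits (rad/s): [2.57, 2.57, 3.14, 3.14, 3.14, 3.14, 3.14].

### API

Orientations are given as a unit quaternion [x, y, z, w].
In Python, from plant import * gives the robot as it stands.
- The arm moves only by the tool send_rows, never from a script. Its argument "targets" is a list of rows, each a list of 2 entries, a list of its own where there are three numbers: the shift along the tool's x, y, z in units of 0.3 m (1.0 is 0.3 m), then the turn, a rotation vector about the tool's x, y, z in units of pi rad (1.0 is pi rad). A call has 1 to 12 rows; each row is the pose to reach, as a shift and turn from the pose commanded when the call began, along the tool's axes at that moment, turning the shorter way round; what a row does not reach only later rows make up. A row lasts 1/8 s, in which the tool goes at most 62.5 mm and 10.7 degrees, less where a joint would pass 70% of its speed; a pose out of reach is approached as far as the arm can. A call with a number of a shift or a turn outside -1 to 1 is refused whole. A call with a gripper value outside its range is refused whole. "fingers" is the opening, from 0 (shut) to 1 (fully open), set as the call begins (left out, the last holds). The fingers move at their own pace and stop on an object; "newtons" is the grip in N (left out, the last holds). Time passes only in rows, so rows that repeat a pose let the fingers close. It gives the time, the measured TCP pose, the force, the opening and the grip force at its end, in the units of the state.
- get_state(): the state, without advancing time (a new reading comes with each control period).
- snapshot(name): name is "side" or "top"; returns a dict with "img" (480x640x3 uint8, blue, green, red), "fx", "fy", "cx", "cy" (pixels), "cam_to_world" (4x4, takes a point from camera to world coordinates). Camera axes: x right, y down, z forward; pixel columns grow to the right and rows downward; lengths in m; the calibration is good to about 2 mm. A picture is of the moment at which its call begins. There is no depth.
- finish_job(): hands the job in; it is judged then, once.
The state is a dict: "clock": time; "q": joint angles; "qd": joint speeds; "joint_torque": joint torques, N m; "tool_pos": TCP position; "eef_rot": TCP orientation; "contact_force": force on the tool from outside, world axes, zero at the start; "moment": the same for the moment, N m; "opening": opening from 0.0 (shut) to 1.0 (fully open); "finger_force": force on a finger pad.
Only numpy, scipy, OpenCV 4.12 (cv2) and the standard library are available. Lean on these libraries where they do the work, as an engineer would, in place of code of your own. Each camera call takes 0.05 s, during which the arm holds its last target. There are 200 camera calls.

## Working session

There is one attempt and no reset: what is moved stays moved. The work goes in short steps, Python scripts to look and compute and a tool call to move; the robot and the scene stay as the last step left them, time stands still between calls to the robot, and variables do not carry over. Pictures are saved under pics/ and viewed, at most 14 in all, crops included, and the job is handed in when it is done.

Besides the shell and the picture viewer there is one more tool, called as a command line: name --argument value ..., lists and objects as JSON in quotes. send_rows: Moves the arm, as the interface text tells. Its arguments: {"type":"object","properties":{"targets":{"type":"array"},"fingers":{"type":"number"},"newtons":{"type":"number"}},"required":["targets"]}

```bash
mkdir -p pics; ls; cat > h.py <<'E'
from plant import *
import numpy as np, cv2
from scipy.spatial.transform import Rotation as R
def ray(s,u,v):
    T=np.array(s["cam_to_world"]); d=T[:3,:3]@np.array([(u-s["cx"])/s["fx"],(v-s["cy"])/s["fy"],1]); return T[:3,3],d
def onz(s,u,v,z):
    o,d=ray(s,u,v); return o+d*(z-o[2])/d[2]
def proj(s,p):
    T=np.array(s["cam_to_world"]); c=T[:3,:3].T@(np.array(p)-T[:3,3]); return [c[0]/c[2]*s["fx"]+s["cx"],c[1]/c[2]*s["fy"]+s["cy"]]
E
python3 - <<'E'
from h import *
for n in("top","side"):
    s=snapshot(n); cv2.imwrite(f"pics/{n}0.png",s["img"]); print(n,s["fx"],s["cx"],s["cy"],np.round(s["cam_to_world"],3).tolist())
st=get_state(); print({k:np.round(v,3).tolist() for k,v in st.items()})
E
```

```text
pics
top 478.0735648880291 323.6164167909621 238.7237834593997 [[-0.006, -0.995, 0.101, 0.376], [-1.0, 0.006, -0.004, -0.177], [0.003, -0.101, -0.995, 1.265], [0.0, 0.0, 0.0, 1.0]]
side 439.481902919759 317.2489868177077 238.02727612037677 [[-0.999, -0.011, 0.038, 0.451], [-0.038, 0.532, -0.846, 0.804], [-0.011, -0.847, -0.532, 0.74], [0.0, 0.0, 0.0, 1.0]]
{'clock': 0.1, 'q': [-1.075, 0.69, -0.195, 1.566, 0.157, 0.902, -0.215], 'qd': [0.002, -0.0, -0.0, -0.003, 0.002, 0.0, -0.0], 'joint_torque': [-0.003, -52.85, -1.271, -15.384, -0.053, 0.002, 0.0], 'tool_pos': [0.278, 0.559, 0.238], 'eef_rot': [0.229, 0.973, -0.001, -0.0], 'contact_force': [-0.435, -1.252, -1.194], 'moment': [-0.04, -0.014, 0.021], 'finger_force': 0.0, 'opening': 0.999}
```

View pics/top0.png

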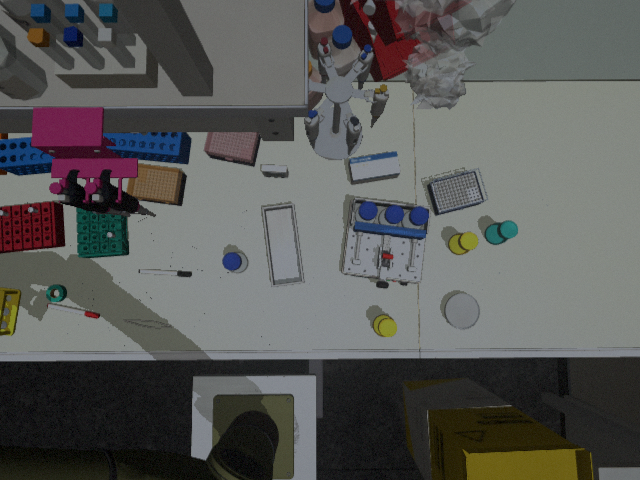

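View pics/side0.png

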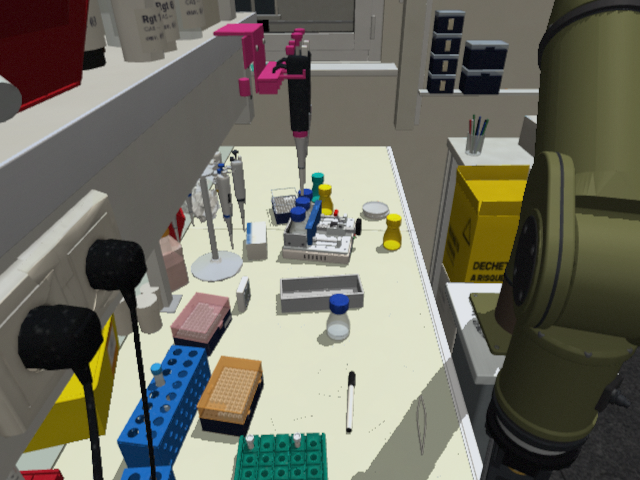

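The top view shows three blue caps in the shaker at about (368,211), (394,214) and (419,217). The new blue-capped bottle is alone at (233,261), left of the tray at (283,244). Yellow (385,325), (462,242) and turquoise (502,232) are look-alikes. I'll confirm in one enlarged crop and measure.

```bash
cat > m.py <<'E'
from h import *
s=snapshot("top"); im=s["img"]; hsv=cv2.cvtColor(im,cv2.COLOR_BGR2HSV)
def blobs(lo,hi,box,amin=15):
    m=cv2.inRange(hsv,lo,hi); k=np.zeros_like(m); x0,y0,x1,y1=box; k[y0:y1,x0:x1]=m[y0:y1,x0:x1]
    n,l,stt,c=cv2.connectedComponentsWithStats(k)
    return [(c[i],stt[i],np.argwhere(l==i)[:,::-1].astype(np.float32)) for i in range(1,n) if stt[i][4]>=amin]
E
python3 - <<'E'
from m import *
a=cv2.resize(im[190:295,215:445],None,fx=3.4,fy=3.4,interpolation=cv2.INTER_CUBIC)
cv2.imwrite("pics/crop0.png",a)
for c,b,p in blobs((100,120,40),(125,255,255),(215,190,445,295)):
    r=cv2.minAreaRect(p);print("blue",c.round(1),b,np.round(r[0],1),np.round(r[1],1),round(r[2],1), onz(s,*c,.105).round(4), onz(s,*c,.151).round(4))
for c,b,p in blobs((0,140,60),(8,255,255),(340,190,445,295),5)+blobs((172,140,60),(180,255,255),(340,190,445,295),5):
    print("red",c.round(1),b,onz(s,*c,.117).round(4))
for c,b,p in blobs((0,0,0),(180,255,50),(340,240,445,300),10):
    print("black",c.round(1),b,onz(s,*c,.098).round(4))
for q in [(262,204),(295,203),(271,286),(303,283)]: print("tray", onz(s,*q,.047).round(4))
E
```

```text
blue [367.7 210.2] [359 202  19  18 266] [368.  210.5] [18. 17.] 0.0 [ 0.5638 -0.2902  0.105 ] [ 0.5564 -0.2857  0.151 ]
blue [394.2 213.8] [386 205  18  19 269] [394.5 214. ] [18. 17.] 90.0 [ 0.5545 -0.3551  0.105 ] [ 0.5474 -0.348   0.151 ]
blue [419.  215.4] [410 207  19  18 269] [419.  215.5] [17. 18.] 90.0 [ 0.5501 -0.4157  0.105 ] [ 0.5432 -0.4062  0.151 ]
blue [389.8 229.7] [355 222  71  17 589] [389.9 230. ] [71.2  9.5] 6.3 [ 0.5152 -0.3434  0.105 ] [ 0.5097 -0.3368  0.151 ]
blue [231.4 261. ] [223 253  18  17 244] [231.5 261. ] [16. 17.] 90.0 [0.4409 0.0427 0.105 ] [0.4383 0.034  0.151 ]
red [387.4 256. ] [383 253  10   6  39] [ 0.4502 -0.3346  0.117 ]
black [381.9 284.4] [377 281  11   7  62] [ 0.3823 -0.3224  0.098 ]
black [403.3 283.4] [401 282   6   3  13] [ 0.3844 -0.3746  0.098 ]
tray [ 0.5908 -0.0232  0.047 ]
tray [ 0.593  -0.1083  0.047 ]
tray [ 0.3802 -0.0475  0.047 ]
tray [ 0.3873 -0.1286  0.047 ]
```

View pics/crop0.png

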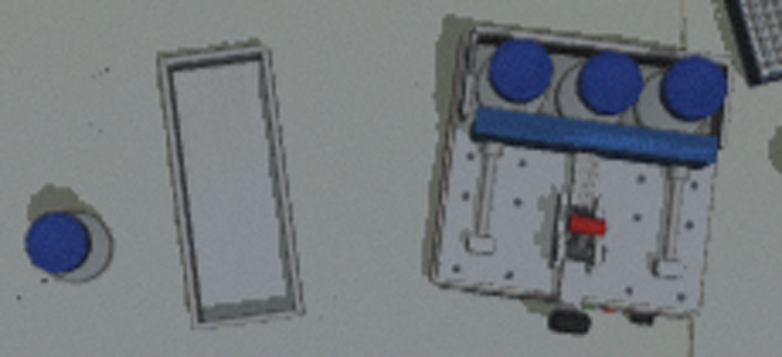

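All three finished bottles are in the clamp with the pawl down and the jaw home. The red knob is at crop (587,226), the black grip at (569,321), and the lone blue-capped bottle at (58,242) is the new one. Next I refine with two-view triangulation and prepare a planning helper.

```bash
cat >> h.py <<'E'
PSI=np.radians(-6.4); O=np.array([.4962,-.3405])
def shk(x,y=0,z=0):
    c,s_=np.cos(PSI),np.sin(PSI); return np.array([O[0]+(c*x-s_*y)/1000,O[1]+(s_*x+c*y)/1000,z/1000])
def tri(s1,a,s2,b):
    o1,d1=ray(s1,*a);o2,d2=ray(s2,*b);k=np.linalg.lstsq(np.c_[d1,-d2],o2-o1,rcond=None)[0]
    p,q=o1+d1*k[0],o2+d2*k[1]; return ((p+q)/2).round(4),round(float(np.linalg.norm(p-q)),4)
def plan(*T):
    """T: (x,y,z,phi deg of tool y), from measured pose; prints rows with count needed"""
    st=get_state(); p=np.array(st["tool_pos"]); r=R.from_quat(st["eef_rot"]); pp=p; rr=r
    for t in T:
        f=np.radians(t[3]); y=np.array([np.cos(f),np.sin(f),0]); z=np.array([0,0,-1.]); tr=R.from_matrix(np.c_[np.cross(y,z),y,z])
        d=r.inv().apply(np.array(t[:3])-p)/.3; w=(r.inv()*tr).as_rotvec()/np.pi
        n=max(np.linalg.norm(np.array(t[:3])-pp)/.0625,np.degrees((rr.inv()*tr).magnitude())/10.7)
        print([d.round(3).tolist(),w.round(3).tolist()],"rows %.1f"%n, np.round(t,4)); pp,rr=np.array(t[:3]),tr
def show():
    st=get_state(); yv=R.from_quat(st["eef_rot"]).as_matrix()[:,1]
    print("t",st["clock"],"tcp",np.round(st["tool_pos"],4),"phi",np.degrees(np.arctan2(yv[1],yv[0])).round(1),"q",np.round(st["q"],2),"F",np.round(st["contact_force"],1),"op",round(st["opening"],3))
E
python3 - <<'E'
from m import *
s2=snapshot("side"); 
def bl(lo,hi,box,a=8):
    h=cv2.cvtColor(s2["img"],cv2.COLOR_BGR2HSV); m=cv2.inRange(h,lo,hi); k=np.zeros_like(m); x0,y0,x1,y1=box; k[y0:y1,x0:x1]=m[y0:y1,x0:x1]
    n,l,stt,c=cv2.connectedComponentsWithStats(k); return [(c[i],stt[i]) for i in range(1,n) if stt[i][4]>=a]
for c,b in bl((0,120,60),(10,255,255),(320,195,360,230),4)+bl((170,120,60),(180,255,255),(320,195,360,230),4): print("red",c.round(1),b,tri(s,(387.4,256),s2,c))
for c,b in bl((100,120,40),(125,255,255),(285,180,370,350),20): print("blue",c.round(1),b,[tri(s,q,s2,c) for q in [(367.7,210.2),(394.2,213.8),(419,215.4),(231.4,261)]])
for c,b in bl((0,0,0),(180,255,60),(340,205,380,245),8): print("blk",c.round(1),b,tri(s,(381.9,284.4),s2,c))
print(shk(-46,0,114),shk(-114,0,82),shk(55,0,138),shk(55,60,138),shk(55,-60,138))
a=shk(-22,0,0);plan((a[0],a[1],.25,-96.4),(a[0],a[1],.107,-96.4))
E
```

```text
red [335.5 212.5] [334 210   4   6  20] (array([ 0.4485, -0.335 ,  0.1134]), 0.0036)
blue [301.1 205.6] [288 189  25  33 433] [(array([ 0.5488, -0.2843,  0.1631]), 0.011), (array([ 0.5502, -0.3517,  0.1266]), 0.002), (array([ 0.5536, -0.4188,  0.0907]), 0.0025), (array([0.474 , 0.0059, 0.3144]), 0.0894)]
blue [313.1 220.8] [306 200  15  45 352] [(array([ 0.536 , -0.2875,  0.1163]), 0.0514), (array([ 0.5366, -0.3583,  0.0748]), 0.0447), (array([ 0.5394, -0.429 ,  0.0338]), 0.0425), (array([0.4628, 0.0103, 0.2814]), 0.0632)]
blue [338.7 303.2] [329 294  20  20 327] [(array([ 0.5199, -0.3014, -0.1782]), 0.1795), (array([ 0.5194, -0.3929, -0.2559]), 0.1816), (array([ 0.5216, -0.4864, -0.3337]), 0.1896), (array([0.44  , 0.0455, 0.0907]), 0.0035)]
blk [357.9 226.5] [355 219   6  16  76] (array([ 0.3811, -0.3257,  0.0717]), 0.0027)
[ 0.45048668 -0.33537243  0.114     ] [ 0.38291046 -0.32779254  0.082     ] [ 0.55085724 -0.34663079  0.138     ] [ 0.55754537 -0.28700472  0.138     ] [ 0.5441691  -0.40625687  0.138     ]
[[-1.917, -2.387, -0.037], [-0.0, 0.0, 0.889]] rows 14.9 [  0.4743  -0.338    0.25   -96.4   ]
[[-1.917, -2.387, 0.44], [-0.0, 0.0, 0.889]] rows 2.3 [  0.4743  -0.338    0.107  -96.4   ]
```

send_rows --targets '[[[-0.16,-0.2,-0.02],[0,0,0]],[[-0.32,-0.4,-0.03],[0,0,0]],[[-0.48,-0.6,-0.03],[0,0,0]],[[-0.65,-0.8,-0.03],[0,0,0]],[[-0.81,-1,-0.03],[0,0,0]],[[-0.85,-1,-0.03],[0,0,0.06]],[[-0.85,-1,-0.03],[0,0,0.12]],[[-0.85,-1,-0.03],[0,0,0.18]],[[-0.85,-1,-0.03],[0,0,0.24]],[[-0.85,-1,-0.03],[0,0,0.3]],[[-0.85,-1,-0.03],[0,0,0.36]],[[-0.85,-1,-0.03],[0,0,0.42]]]' --fingers 0 --newtons 20

```text
clock: 1.75
tool_pos: [0.3732, 0.1775, 0.2478]
eef_rot: [0.777, 0.629, 0.0, -0.0]
contact_force: [0.8, -0.6, -0.1]
opening: 0.007
finger_force: 0.0
```

```bash
python3 - <<'E'
from h import *
show(); a=shk(-22,0,0);plan((a[0],a[1],.25,-96.4),(a[0],a[1],.107,-96.4))
E
```

```text
t 1.75 tcp [0.3732 0.1775 0.2478] phi -12.0 q [-0.66  0.41  0.15  2.17 -0.11  0.57 -0.63] F [ 0.8 -0.6 -0.1] op 0.007
[[-1.611, 0.687, -0.008], [-0.0, -0.0, 0.469]] rows 8.4 [  0.4743  -0.338    0.25   -96.4   ]
[[-1.611, 0.687, 0.469], [-0.0, -0.0, 0.469]] rows 2.3 [  0.4743  -0.338    0.107  -96.4   ]
```

send_rows --targets '[[[-0.2,0.09,-0.01],[0,0,0.05]],[[-0.4,0.17,-0.01],[0,0,0.1]],[[-0.6,0.26,-0.01],[0,0,0.15]],[[-0.8,0.34,-0.01],[0,0,0.2]],[[-1,0.43,-0.01],[0,0,0.26]],[[-1,0.43,-0.01],[0,0,0.32]],[[-1,0.43,-0.01],[0,0,0.38]],[[-1,0.43,-0.01],[0,0,0.469]],[[-1,0.43,-0.01],[0,0,0.469]]]'

```text
clock: 2.88
tool_pos: [0.4389, -0.1424, 0.2506]
eef_rot: [0.998, -0.055, -0.0, -0.0]
contact_force: [0.1, -0.6, 1.3]
opening: 0.004
finger_force: 0.0
```

```bash
python3 - <<'E'
from h import *
show(); a=shk(-22,0,0);b=shk(-55);c=shk(-62);plan((a[0],a[1],.25,-96.4),(a[0],a[1],.107,-96.4),(b[0],b[1],.107,-96.4),(c[0],c[1],.115,-96.4),(c[0],c[1],.2,-96.4))
E
```

```text
t 2.875 tcp [ 0.4389 -0.1424  0.2506] phi -96.3 q [-0.15  0.52  0.56  2.05 -0.43  0.69 -0.99] F [ 0.1 -0.6  1.3] op 0.004
[[0.189, 0.635, 0.002], [-0.0, 0.0, 0.001]] rows 3.2 [  0.4743  -0.338    0.25   -96.4   ]
[[0.189, 0.635, 0.479], [-0.0, 0.0, 0.001]] rows 2.3 [  0.4743  -0.338    0.107  -96.4   ]
[[0.079, 0.635, 0.479], [-0.0, 0.0, 0.001]] rows 0.5 [  0.4415  -0.3344   0.107  -96.4   ]
[[0.056, 0.635, 0.452], [-0.0, 0.0, 0.001]] rows 0.2 [  0.4346  -0.3336   0.115  -96.4   ]
[[0.056, 0.635, 0.169], [-0.0, 0.0, 0.001]] rows 1.4 [  0.4346  -0.3336   0.2    -96.4   ]
```

send_rows --targets '[[[0.06,0.2,0],[0,0,0]],[[0.12,0.4,0],[0,0,0]],[[0.189,0.635,0],[0,0,0]],[[0.189,0.635,0.1],[0,0,0]],[[0.189,0.635,0.3],[0,0,0]],[[0.189,0.635,0.4],[0,0,0]],[[0.189,0.635,0.479],[0,0,0]],[[0.189,0.635,0.479],[0,0,0]]]'

```text
clock: 3.88
tool_pos: [0.4742, -0.3369, 0.1054]
eef_rot: [0.999, -0.053, -0.001, -0.001]
contact_force: [-0.4, -0.1, 1.2]
opening: 0.002
finger_force: 0.0
```

send_rows --targets '[[[-0.03,0,0],[0,0,0]],[[-0.06,0,0],[0,0,0]],[[-0.085,0,0],[0,0,0]],[[-0.11,0,0],[0,0,0]],[[-0.133,0,-0.02],[0,0,0]],[[-0.133,0,-0.02],[0,0,0]]]'

```text
clock: 4.62
tool_pos: [0.4349, -0.334, 0.1136]
eef_rot: [0.999, -0.053, 0.0, 0.0]
contact_force: [-0.4, -0.3, 0.0]
opening: 0.003
finger_force: 0.0
```

send_rows --targets '[[[0,0,-0.1],[0,0,0]],[[0,0,-0.2],[0,0,0]],[[0,0.3,-0.3],[0,0,0]],[[0,0.6,-0.3],[0,0,0]],[[0,0.6,-0.3],[0,0,0]]]' --fingers 0.7

```text
clock: 5.25
tool_pos: [0.4165, -0.5146, 0.2037]
eef_rot: [0.999, -0.053, 0.0, 0.0]
contact_force: [1.3, -0.7, -0.5]
opening: 0.551
finger_force: 0.0
```

```bash
python3 - <<'E'
from m import *
show()
cv2.imwrite("pics/p1.png",cv2.resize(im[190:295,335:445],None,fx=5,fy=5,interpolation=cv2.INTER_CUBIC))
for c,b,p in blobs((0,140,60),(8,255,255),(340,190,445,295),5)+blobs((172,140,60),(180,255,255),(340,190,445,295),5): print("red",c.round(1),b,onz(s,*c,.113).round(4),shk(-85))
E
```

```text
t 5.3 tcp [ 0.4123 -0.5245  0.2049] phi -96.5 q [ 0.6   0.82  0.46  1.49 -0.42  0.91 -0.5 ] F [-0.5 -7.7  2. ] op 0.593
```

View pics/p1.png

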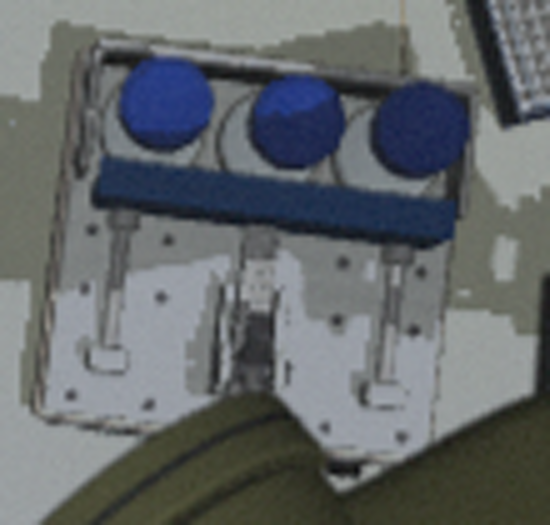

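The teeth are now uncovered and the knob is gone from its old place at crop (265,330), but the arm hides the rest. I'll check the knob numerically in the side view.

```bash
python3 - <<'E'
from h import *
s2=snapshot("side"); h=cv2.cvtColor(s2["img"],cv2.COLOR_BGR2HSV)
m=(cv2.inRange(h,(0,120,50),(10,255,255))|cv2.inRange(h,(170,120,50),(180,255,255)))[190:240,310:385]
p=np.argwhere(m)[:,::-1]+[310,190]; print(len(p),p.mean(0) if len(p) else 0,"exp over",proj(s2,shk(-85,0,110)),"down",proj(s2,shk(-46,0,114)))
a=shk(-115);plan((a[0],a[1],.2,-96.4),(a[0],a[1],.067,-96.4)); show()
E
```

```text
23 [349.04347826 216.30434783] exp over [np.float64(347.37846967690245), np.float64(214.2262067019121)] down [np.float64(334.22189584809365), np.float64(212.2046266411609)]
[[-0.174, -0.628, 0.008], [0.003, 0.0, -0.001]] rows 3.1 [  0.3819  -0.3277   0.2    -96.4   ]
[[-0.174, -0.632, 0.452], [0.003, 0.0, -0.001]] rows 2.1 [ 3.819e-01 -3.277e-01  6.700e-02 -9.640e+01]
t 5.35 tcp [ 0.4126 -0.5208  0.2042] phi -96.5 q [ 0.6   0.82  0.46  1.5  -0.42  0.91 -0.5 ] F [-1.2 -0.2  0.7] op 0.638
```

Knob at side (349,216), which matches thrown over. Now grip the bar.

send_rows --targets '[[[-0.06,-0.2,0],[0,0,0]],[[-0.12,-0.4,0],[0,0,0]],[[-0.174,-0.63,0],[0,0,0]],[[-0.174,-0.63,0],[0,0,0]],[[-0.174,-0.63,0.15],[0,0,0]],[[-0.174,-0.63,0.3],[0,0,0]],[[-0.174,-0.63,0.4],[0,0,0]],[[-0.174,-0.63,0.45],[0,0,0]],[[-0.174,-0.63,0.45],[0,0,0]]]' --fingers 0.7

```text
clock: 6.48
tool_pos: [0.3844, -0.3195, 0.0675]
eef_rot: [0.999, -0.053, -0.0, -0.0]
contact_force: [-0.5, -0.2, -0.2]
opening: 0.702
finger_force: 0.0
```

send_rows --targets '[[[0,0,0],[0,0,0]],[[0,0,0],[0,0,0]],[[0,0,0],[0,0,0]],[[0,0,0],[0,0,0]]]' --fingers 0 --newtons 30

```text
clock: 6.98
tool_pos: [0.3843, -0.3268, 0.0689]
eef_rot: [0.998, -0.056, 0.002, 0.007]
contact_force: [-0.8, -11.4, -6.8]
opening: 0.29
finger_force: 30.1
```

send_rows --targets '[[[0,0.025,0],[0,0,0]],[[-0.03,0.025,0],[0,0,0]],[[-0.06,0.025,0],[0,0,0]],[[-0.09,0.025,0],[0,0,0]],[[-0.098,0.025,0],[0,0,0]],[[-0.098,0.025,0],[0,0,0]]]'

```text
clock: 7.72
tool_pos: [0.3571, -0.3233, 0.0687]
eef_rot: [0.999, -0.052, 0.002, 0.0]
contact_force: [7.4, 1.8, 4.3]
opening: 0.291
finger_force: 30.1
```

```bash
python3 - <<'E'
from h import *
show(); print(shk(-142))
E
```

```text
t 7.725 tcp [ 0.3571 -0.3233  0.0687] phi -96.0 q [ 0.54  0.83  0.17  2.13 -0.62  0.22 -0.42] F [7.4 1.8 4.3] op 0.291
[ 0.35508496 -0.32467141  0.        ]
```

send_rows --targets '[[[-0.013,0,0],[0,0,0]],[[-0.013,0,0],[0,0,0]],[[-0.013,0,0],[0,0,0]]]'

```text
clock: 8.1
tool_pos: [0.357, -0.3233, 0.0687]
eef_rot: [0.999, -0.051, 0.005, 0.001]
contact_force: [13.9, 2.2, 0.1]
opening: 0.296
finger_force: 30.2
```

send_rows --targets '[[[0.013,0,0],[0,0,0]],[[0.013,0,0],[0,0,0]],[[0.013,0,0],[0,0,0]]]' --fingers 0.7

```text
clock: 8.48
tool_pos: [0.353, -0.3234, 0.0679]
eef_rot: [0.999, -0.053, -0.001, -0.0]
contact_force: [-0.8, -0.1, 0.6]
opening: 0.608
finger_force: 0.0
```

send_rows --targets '[[[0,0,-0.2],[0,0,0]],[[0,0,-0.4],[0,0,0]],[[0,0,-0.64],[0,0,0]],[[0,-0.2,-0.64],[0,0,0]],[[0,-0.4,-0.64],[0,0,-0.05]],[[0,-0.6,-0.64],[0,0,-0.11]],[[0,-0.6,-0.64],[0,0,-0.17]],[[0,-0.6,-0.64],[0,0,-0.23]],[[0,-0.6,-0.64],[0,0,-0.3]],[[0,-0.6,-0.64],[0,0,-0.36]],[[0,-0.6,-0.64],[0,0,-0.43]],[[0,-0.6,-0.64],[0,0,-0.5]]]' --fingers 1

```text
clock: 9.98
tool_pos: [0.3722, -0.1448, 0.2597]
eef_rot: [0.775, 0.632, -0.001, -0.001]
contact_force: [0.0, 0.1, -0.3]
opening: 0.998
finger_force: 0.0
```

```bash
cat > caps.py <<'E'
from m import *
show()
for c,b,p in blobs((100,110,30),(125,255,255),(200,150,445,330),100): print("blue",c.round(1),b,"cap in clamp:",onz(s,*c,.143).round(4),"bench:",onz(s,*c,.097).round(4))
for c,b,p in blobs((0,140,60),(8,255,255),(340,190,445,300),5)+blobs((172,140,60),(180,255,255),(340,190,445,300),5): print("red",c.round(1),b[4],onz(s,*c,.113).round(4),"over",shk(-85),"down",shk(-46))
for c,b,p in blobs((0,0,0),(180,255,50),(360,270,400,315),10): print("black",c.round(1),b,onz(s,*c,.098).round(4))
E
python3 - <<'E'
from caps import *
cv2.imwrite("pics/p2.png",cv2.resize(im[180:310,215:445],None,fx=3.4,fy=3.4))
E
```

```text
t 10.025 tcp [ 0.3722 -0.1449  0.2598] phi -11.3 q [ 0.16  0.38  0.14  2.18 -0.09  0.59  0.16] F [0.5 0.2 0.8] op 0.999
blue [378.5 156. ] [354 152  43  11 157] cap in clamp: [ 0.6892 -0.3143  0.143 ] bench: [ 0.702 -0.32   0.097]
blue [367.8 210.2] [359 202  19  18 269] cap in clamp: [ 0.5577 -0.2865  0.143 ] bench: [ 0.5652 -0.291   0.097 ]
blue [394.3 213.8] [386 205  18  19 273] cap in clamp: [ 0.5487 -0.3493  0.143 ] bench: [ 0.5557 -0.3563  0.097 ]
blue [419.  215.5] [410 207  19  18 273] cap in clamp: [ 0.5442 -0.408   0.143 ] bench: [ 0.5511 -0.4174  0.097 ]
blue [388.4 240.8] [353 233  72  17 608] cap in clamp: [ 0.4844 -0.334   0.143 ] bench: [ 0.4888 -0.3405  0.097 ]
blue [231.4 261.1] [223 253  18  17 238] cap in clamp: [0.4386 0.0356 0.143 ] bench: [0.4412 0.0443 0.097 ]
red [385.3 272.2] 40 [ 0.4113 -0.3293  0.113 ] over [ 0.41172973 -0.33102514  0.        ] down [ 0.45048668 -0.33537243  0.        ]
black [380.8 295.4] [376 292  11   7  60] [ 0.3557 -0.3195  0.098 ]
```

View pics/p2.png

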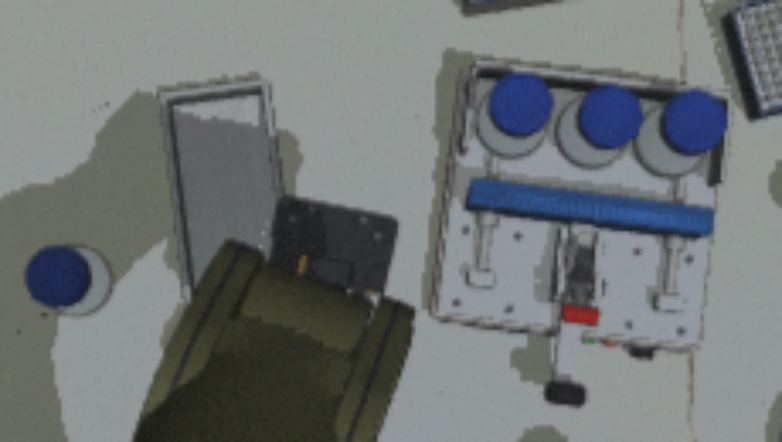

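The jaw is drawn back at crop (590,205), the knob is thrown over at (580,316), and the three bottles still stand in place. Now the left bottle.

```bash
python3 - <<'E'
from h import *
plan((.5577,-.2865,.26,-6.4),(.5577,-.2865,.119,-6.4))
E
```

```text
[[-0.342, 0.699, -0.002], [-0.0, 0.0, -0.027]] rows 3.7 [ 0.5577 -0.2865  0.26   -6.4   ]
[[-0.342, 0.699, 0.468], [-0.0, 0.0, -0.027]] rows 2.3 [ 0.5577 -0.2865  0.119  -6.4   ]
```

send_rows --targets '[[[-0.1,0.2,0],[0,0,-0.027]],[[-0.2,0.4,0],[0,0,-0.027]],[[-0.3,0.6,0],[0,0,-0.027]],[[-0.342,0.699,0],[0,0,-0.027]],[[-0.342,0.699,0],[0,0,-0.027]],[[-0.342,0.699,0.15],[0,0,-0.027]],[[-0.342,0.699,0.3],[0,0,-0.027]],[[-0.342,0.699,0.4],[0,0,-0.027]],[[-0.342,0.699,0.468],[0,0,-0.027]],[[-0.342,0.699,0.468],[0,0,-0.027]],[[-0.342,0.699,0.468],[0,0,-0.027]],[[-0.342,0.699,0.468],[0,0,-0.027]]]'

```text
clock: 11.52
tool_pos: [0.5579, -0.2884, 0.1208]
eef_rot: [0.749, 0.662, 0.0, 0.001]
contact_force: [0.8, 0.0, -0.1]
opening: 1.002
finger_force: 0.0
```

send_rows --targets '[[[0,0,0],[0,0,0]],[[0,0,0],[0,0,0]],[[0,0,0],[0,0,0]],[[0,0,0],[0,0,0]],[[0,0,0],[0,0,0]]]' --fingers 0 --newtons 30

```text
clock: 12.15
tool_pos: [0.5575, -0.2881, 0.1196]
eef_rot: [0.749, 0.662, 0.0, -0.0]
contact_force: [-1.0, 0.1, 0.8]
opening: 0.5
finger_force: 30.0
```

```bash
python3 - <<'E'
from h import *
show()
E
```

```text
t 12.15 tcp [ 0.5575 -0.2881  0.1196] phi -7.0 q [ 0.36  0.84  0.08  1.66 -0.1   0.64  0.38] F [-1.   0.1  0.8] op 0.5
```

send_rows --targets '[[[0,0,-0.08],[0,0,0]],[[0,0,-0.2],[0,0,0]],[[0,0,-0.35],[0,0,0]],[[0,0,-0.48],[0,0,0]],[[0,0,-0.48],[0,0,0]]]'

```text
clock: 12.78
tool_pos: [0.5589, -0.289, 0.2659]
eef_rot: [0.749, 0.662, 0.001, 0.003]
contact_force: [0.8, 0.2, -4.4]
opening: 0.506
finger_force: 30.0
```

```bash
python3 - <<'E'
from h import *
show();plan((.5,-.18,.25,-84),(.546,-.071,.25,-84),(.546,-.071,.0795,-84))
E
```

```text
t 12.775 tcp [ 0.5589 -0.289   0.2659] phi -7.0 q [ 0.34  0.66  0.12  1.54 -0.09  0.94  0.36] F [ 0.8  0.2 -4.4] op 0.506
[[0.337, -0.239, 0.051], [0.002, -0.001, 0.428]] rows 7.2 [  0.5   -0.18   0.25 -84.  ]
[[0.716, -0.132, 0.051], [0.002, -0.001, 0.428]] rows 1.9 [ 5.46e-01 -7.10e-02  2.50e-01 -8.40e+01]
[[0.717, -0.135, 0.619], [0.002, -0.001, 0.428]] rows 2.7 [ 5.46e-01 -7.10e-02  7.95e-02 -8.40e+01]
```

send_rows --targets '[[[0.1,-0.07,0],[0,0,0.05]],[[0.2,-0.15,0.02],[0,0,0.11]],[[0.3,-0.22,0.04],[0,0,0.17]],[[0.337,-0.239,0.05],[0,0,0.23]],[[0.337,-0.239,0.05],[0,0,0.29]],[[0.337,-0.239,0.05],[0,0,0.35]],[[0.4,-0.22,0.05],[0,0,0.4]],[[0.5,-0.19,0.05],[0,0,0.428]],[[0.6,-0.16,0.05],[0,0,0.428]],[[0.716,-0.132,0.05],[0,0,0.428]],[[0.716,-0.132,0.05],[0,0,0.428]],[[0.716,-0.132,0.05],[0,0,0.428]]]'

```text
clock: 14.28
tool_pos: [0.5431, -0.0706, 0.2471]
eef_rot: [0.999, 0.052, -0.002, 0.0]
contact_force: [-0.2, -0.7, -2.7]
opening: 0.499
finger_force: 30.0
```

```bash
python3 - <<'E'
from h import *
show();plan((.546,-.071,.0795,-84))
s=snapshot("side"); cv2.imwrite("pics/p3.png",cv2.resize(s["img"][120:360,220:460],None,fx=2.4,fy=2.4))
E
```

```text
t 14.275 tcp [ 0.5431 -0.0706  0.2471] phi -84.1 q [-0.27  0.63  0.54  1.81 -0.43  0.82 -0.99] F [-0.2 -0.7 -2.7] op 0.499
[[0.011, 0.002, 0.559], [0.0, 0.001, -0.0]] rows 2.7 [ 5.46e-01 -7.10e-02  7.95e-02 -8.40e+01]
```

View pics/p3.png

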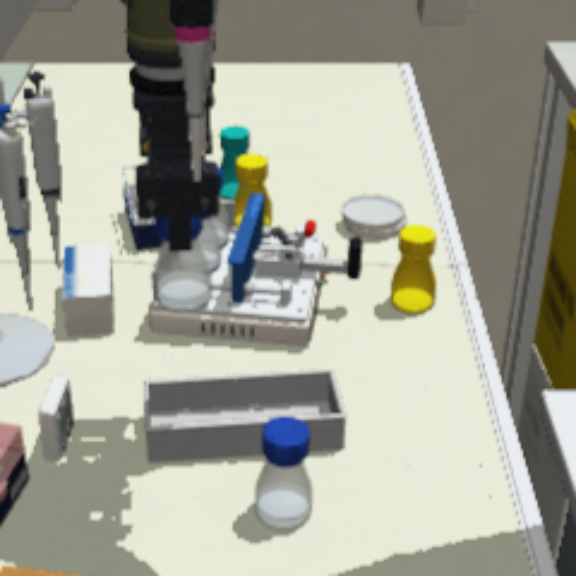

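The bottle hangs upright in the gripper at crop (185,270), above the far end of the tray. Lowering it.

send_rows --targets '[[[0.008,0,0.15],[0,0,0]],[[0.008,0,0.3],[0,0,0]],[[0.008,0,0.42],[0,0,0]],[[0.008,0,0.5],[0,0,0]],[[0.008,0,0.54],[0,0,0]],[[0.008,0,0.556],[0,0,0]],[[0.008,0,0.556],[0,0,0]]]'

```text
clock: 15.2
tool_pos: [0.5472, -0.0703, 0.0823]
eef_rot: [0.999, 0.052, 0.0, 0.0]
contact_force: [-0.1, 0.8, -4.4]
opening: 0.501
finger_force: 30.0
```

```bash
python3 - <<'E'
from h import *
show()
E
```

```text
t 15.2 tcp [ 0.5472 -0.0703  0.0823] phi -84.1 q [-0.15  0.87  0.33  1.92 -0.6   0.45 -0.84] F [-0.1  0.8 -4.4] op 0.501
```

send_rows --targets '[[[0,0,0.005],[0,0,0]],[[0,0,0.011],[0,0,0]],[[0,0,0.011],[0,0,0]],[[0,0,0.011],[0,0,0]]]'

```text
clock: 15.7
tool_pos: [0.5469, -0.0698, 0.0786]
eef_rot: [0.999, 0.052, 0.0, -0.0]
contact_force: [0.4, -0.5, -4.1]
opening: 0.503
finger_force: 30.0
```

send_rows --targets '[[[0,0,0],[0,0,0]],[[0,0,0],[0,0,0]],[[0,0,0],[0,0,0]],[[0,0,-0.1],[0,0,0]],[[0,0,-0.3],[0,0,0]],[[0,0,-0.5],[0,0,0]],[[0,0,-0.5],[0,0,0]]]' --fingers 1

```text
clock: 16.58
tool_pos: [0.5497, -0.071, 0.2329]
eef_rot: [0.999, 0.052, 0.005, 0.001]
contact_force: [0.2, 0.2, -1.1]
opening: 1.004
finger_force: 0.0
```

```bash
python3 - <<'E'
from h import *
show();plan((.48,-.18,.255,-7),(.5487,-.3493,.255,-7))
E
```

```text
t 16.575 tcp [ 0.5497 -0.071   0.2329] phi -84.1 q [-0.27  0.66  0.54  1.82 -0.46  0.78 -0.96] F [ 0.2  0.2 -1.1] op 1.004
[[-0.268, 0.338, -0.075], [0.003, -0.002, -0.428]] rows 7.2 [ 0.48  -0.18   0.255 -7.   ]
[[-0.098, 0.923, -0.072], [0.003, -0.002, -0.428]] rows 2.9 [ 0.5487 -0.3493  0.255  -7.    ]
```

send_rows --targets '[[[-0.08,0.1,-0.03],[0,0,-0.05]],[[-0.15,0.2,-0.06],[0,0,-0.11]],[[-0.22,0.28,-0.07],[0,0,-0.17]],[[-0.268,0.338,-0.07],[0,0,-0.23]],[[-0.268,0.338,-0.07],[0,0,-0.29]],[[-0.268,0.338,-0.07],[0,0,-0.35]],[[-0.268,0.338,-0.07],[0,0,-0.4]],[[-0.268,0.338,-0.07],[0,0,-0.428]],[[-0.268,0.338,-0.07],[0,0,-0.428]]]'

```text
clock: 17.7
tool_pos: [0.4768, -0.1788, 0.2487]
eef_rot: [0.749, 0.662, -0.0, -0.001]
contact_force: [0.7, 0.2, -0.8]
opening: 1.002
finger_force: 0.0
```

```bash
python3 - <<'E'
from caps import *
plan((.5487,-.3493,.255,-7),(.5487,-.3493,.1195,-7))
E
```

```text
t 17.75 tcp [ 0.4769 -0.1789  0.2488] phi -7.1 q [ 0.19  0.53  0.12  1.91 -0.09  0.71  0.24] F [-0.3 -0.5  0. ] op 1.003
blue [378.  156.2] [354 152  43  11 162] cap in clamp: [ 0.6888 -0.3133  0.143 ] bench: [ 0.7016 -0.3188  0.097 ]
blue [394.3 213.8] [386 205  18  19 275] cap in clamp: [ 0.5488 -0.3494  0.143 ] bench: [ 0.5558 -0.3565  0.097 ]
blue [419.  215.4] [410 207  19  18 273] cap in clamp: [ 0.5444 -0.408   0.143 ] bench: [ 0.5513 -0.4174  0.097 ]
blue [277.1 217.1] [269 208  17  19 241] cap in clamp: [ 0.5424 -0.0713  0.143 ] bench: [ 0.5492 -0.067   0.097 ]
blue [388.  240.7] [353 233  72  17 616] cap in clamp: [ 0.4845 -0.3333  0.143 ] bench: [ 0.4889 -0.3397  0.097 ]
blue [231.4 261. ] [223 253  18  17 243] cap in clamp: [0.4389 0.0354 0.143 ] bench: [0.4414 0.0441 0.097 ]
red [385.4 272.3] 42 [ 0.4112 -0.3295  0.113 ] over [ 0.41172973 -0.33102514  0.        ] down [ 0.45048668 -0.33537243  0.        ]
black [380.8 295.4] [376 292  11   7  58] [ 0.3558 -0.3193  0.098 ]
[[-0.534, 0.308, -0.021], [-0.0, -0.0, -0.001]] rows 3.0 [ 0.5487 -0.3493  0.255  -7.    ]
[[-0.534, 0.308, 0.43], [-0.0, -0.0, -0.001]] rows 2.2 [ 0.5487 -0.3493  0.1195 -7.    ]
```

send_rows --targets '[[[-0.18,0.1,-0.02],[0,0,0]],[[-0.36,0.2,-0.02],[0,0,0]],[[-0.534,0.308,-0.02],[0,0,0]],[[-0.534,0.308,-0.02],[0,0,0]],[[-0.534,0.308,-0.02],[0,0,0]],[[-0.534,0.308,0.12],[0,0,0]],[[-0.534,0.308,0.26],[0,0,0]],[[-0.534,0.308,0.36],[0,0,0]],[[-0.534,0.308,0.43],[0,0,0]],[[-0.534,0.308,0.43],[0,0,0]],[[-0.534,0.308,0.43],[0,0,0]]]'

```text
clock: 19.12
tool_pos: [0.5502, -0.3485, 0.1216]
eef_rot: [0.749, 0.663, 0.0, 0.0]
contact_force: [0.0, 0.4, -0.2]
opening: 1.002
finger_force: 0.0
```

send_rows --targets '[[[0,0,0],[0,0,0]],[[0,0,0],[0,0,0]],[[0,0,0],[0,0,0]],[[0,0,0],[0,0,0]],[[0,0,0],[0,0,0]]]' --fingers 0

```text
clock: 19.75
tool_pos: [0.5492, -0.3494, 0.1205]
eef_rot: [0.749, 0.662, -0.0, -0.0]
contact_force: [0.0, 0.5, 1.0]
opening: 0.503
finger_force: 30.0
```

send_rows --targets '[[[0,0,-0.08],[0,0,0]],[[0,0,-0.2],[0,0,0]],[[0,0,-0.35],[0,0,0]],[[0,0,-0.48],[0,0,0]],[[0,0,-0.48],[0,0,0]]]'

```text
clock: 20.38
tool_pos: [0.5509, -0.3504, 0.2671]
eef_rot: [0.749, 0.662, 0.001, 0.003]
contact_force: [-0.2, 0.0, -3.7]
opening: 0.502
finger_force: 30.0
```

```bash
python3 - <<'E'
from h import *
show();plan((.489,-.2,.25,-84),(.489,-.076,.25,-84),(.489,-.076,.079,-84))
E
```

```text
t 20.375 tcp [ 0.5509 -0.3504  0.2671] phi -7.0 q [ 0.44  0.7   0.11  1.46 -0.09  0.99  0.45] F [-0.2  0.  -3.7] op 0.502
[[0.473, -0.266, 0.054], [0.002, -0.001, 0.428]] rows 7.2 [  0.489  -0.2     0.25  -84.   ]
[[0.883, -0.317, 0.053], [0.002, -0.001, 0.428]] rows 2.0 [ 4.89e-01 -7.60e-02  2.50e-01 -8.40e+01]
[[0.884, -0.32, 0.623], [0.002, -0.001, 0.428]] rows 2.7 [ 4.89e-01 -7.60e-02  7.90e-02 -8.40e+01]
```

send_rows --targets '[[[0.15,-0.09,0],[0,0,0.05]],[[0.3,-0.17,0.02],[0,0,0.11]],[[0.4,-0.22,0.04],[0,0,0.17]],[[0.473,-0.266,0.05],[0,0,0.23]],[[0.473,-0.266,0.05],[0,0,0.29]],[[0.473,-0.266,0.05],[0,0,0.35]],[[0.55,-0.28,0.05],[0,0,0.4]],[[0.65,-0.29,0.05],[0,0,0.428]],[[0.8,-0.305,0.05],[0,0,0.428]],[[0.883,-0.317,0.05],[0,0,0.428]],[[0.883,-0.317,0.05],[0,0,0.428]],[[0.883,-0.317,0.05],[0,0,0.428]]]'

```text
clock: 21.88
tool_pos: [0.4868, -0.0758, 0.2487]
eef_rot: [0.999, 0.051, -0.001, 0.001]
contact_force: [-0.3, -0.9, -3.1]
opening: 0.501
finger_force: 30.0
```

```bash
python3 - <<'E'
from h import *
show();plan((.489,-.0755,.0785,-84))
E
```

```text
t 21.875 tcp [ 0.4868 -0.0758  0.2487] phi -84.1 q [-0.28  0.56  0.54  1.97 -0.42  0.73 -0.95] F [-0.3 -0.9 -3.1] op 0.501
[[0.009, -0.001, 0.567], [0.0, 0.001, -0.001]] rows 2.7 [ 4.89e-01 -7.55e-02  7.85e-02 -8.40e+01]
```

send_rows --targets '[[[0.004,0,0.15],[0,0,0]],[[0.004,0,0.3],[0,0,0]],[[0.004,0,0.42],[0,0,0]],[[0.004,0,0.5],[0,0,0]],[[0.004,0,0.55],[0,0,0]],[[0.004,0,0.567],[0,0,0]],[[0.004,0,0.567],[0,0,0]],[[0.004,0,0.567],[0,0,0]]]'

```text
clock: 22.88
tool_pos: [0.4891, -0.0752, 0.0799]
eef_rot: [0.999, 0.052, 0.001, 0.0]
contact_force: [0.2, 0.3, -2.6]
opening: 0.501
finger_force: 30.0
```

```bash
python3 - <<'E'
from h import *
show()
E
```

```text
t 22.875 tcp [ 0.4891 -0.0752  0.0799] phi -84.1 q [-0.09  0.82  0.25  2.09 -0.65  0.3  -0.76] F [ 0.2  0.3 -2.6] op 0.501
```

send_rows --targets '[[[0,0,0.003],[0,0,0]],[[0,0,0.003],[0,0,0]]]'

```text
clock: 23.12
tool_pos: [0.4888, -0.0746, 0.0787]
eef_rot: [0.999, 0.052, 0.0, 0.0]
contact_force: [-1.3, -0.3, -3.5]
opening: 0.502
finger_force: 30.0
```

send_rows --targets '[[[0,0,0],[0,0,0]],[[0,0,0],[0,0,0]],[[0,0,0],[0,0,0]],[[0,0,-0.1],[0,0,0]],[[0,0,-0.3],[0,0,0]],[[0,0,-0.55],[0,0,0]],[[0,0,-0.55],[0,0,0]],[[0,0.2,-0.55],[0,0,-0.05]],[[0,0.35,-0.55],[0,0,-0.11]]]' --fingers 1

```text
clock: 24.25
tool_pos: [0.4997, -0.18, 0.2431]
eef_rot: [0.974, 0.226, -0.0, 0.0]
contact_force: [-0.1, 0.3, -0.1]
opening: 1.0
finger_force: 0.0
```

send_rows --targets '[[[0,0,0],[0,0,-0.06]],[[0,0,0],[0,0,-0.12]],[[0,0,0],[0,0,-0.18]],[[0,0,0],[0,0,-0.24]],[[0,0,0],[0,0,-0.3]],[[0,0,0],[0,0,-0.318]],[[0,0,0],[0,0,-0.318]]]'

```text
clock: 25.12
tool_pos: [0.499, -0.1789, 0.2427]
eef_rot: [0.75, 0.662, -0.0, -0.001]
contact_force: [-0.1, 0.3, 0.3]
opening: 1.006
finger_force: 0.0
```

```bash
python3 - <<'E'
from caps import *
plan((.5443,-.408,.255,-7),(.5443,-.408,.1195,-7))
E
```

```text
t 25.175 tcp [ 0.4991 -0.1789  0.2428] phi -7.2 q [ 0.18  0.56  0.12  1.86 -0.1   0.73  0.23] F [ 0.5 -0.3 -0.5] op 0.999
blue [378.  156.1] [354 152  43  11 163] cap in clamp: [ 0.6889 -0.313   0.143 ] bench: [ 0.7017 -0.3186  0.097 ]
blue [419.  215.4] [410 207  19  18 275] cap in clamp: [ 0.5444 -0.4079  0.143 ] bench: [ 0.5513 -0.4173  0.097 ]
blue [275.3 216.1] [269 208  14  18 175] cap in clamp: [ 0.5447 -0.0671  0.143 ] bench: [ 0.5517 -0.0625  0.097 ]
blue [388.2 240.8] [353 233  72  17 614] cap in clamp: [ 0.4844 -0.3336  0.143 ] bench: [ 0.4889 -0.34    0.097 ]
blue [231.5 261. ] [223 253  18  17 242] cap in clamp: [0.4387 0.0354 0.143 ] bench: [0.4413 0.0441 0.097 ]
red [385.5 272.2] 41 [ 0.4114 -0.3297  0.113 ] over [ 0.41172973 -0.33102514  0.        ] down [ 0.45048668 -0.33537243  0.        ]
black [380.8 295.4] [376 292  11   7  58] [ 0.3558 -0.3193  0.098 ]
[[-0.739, 0.245, -0.041], [-0.0, -0.0, -0.001]] rows 3.7 [ 0.5443 -0.408   0.255  -7.    ]
[[-0.739, 0.245, 0.41], [-0.0, -0.0, -0.001]] rows 2.2 [ 0.5443 -0.408   0.1195 -7.    ]
```

send_rows --targets '[[[-0.2,0.07,-0.04],[0,0,0]],[[-0.4,0.13,-0.04],[0,0,0]],[[-0.6,0.2,-0.04],[0,0,0]],[[-0.739,0.245,-0.04],[0,0,0]],[[-0.739,0.245,-0.04],[0,0,0]],[[-0.739,0.245,-0.04],[0,0,0]],[[-0.739,0.245,0.1],[0,0,0]],[[-0.739,0.245,0.24],[0,0,0]],[[-0.739,0.245,0.35],[0,0,0]],[[-0.739,0.245,0.41],[0,0,0]],[[-0.739,0.245,0.41],[0,0,0]],[[-0.739,0.245,0.41],[0,0,0]]]'

```text
clock: 26.68
tool_pos: [0.5462, -0.4085, 0.1221]
eef_rot: [0.749, 0.662, 0.0, 0.001]
contact_force: [0.5, 0.3, 0.4]
opening: 0.998
finger_force: 0.0
```

send_rows --targets '[[[0,0,0],[0,0,0]],[[0,0,0],[0,0,0]],[[0,0,0],[0,0,0]],[[0,0,0],[0,0,0]],[[0,0,0],[0,0,0]]]' --fingers 0

```text
clock: 27.3
tool_pos: [0.5446, -0.4083, 0.1205]
eef_rot: [0.749, 0.662, -0.0, -0.0]
contact_force: [-1.4, 0.2, 1.7]
opening: 0.506
finger_force: 29.9
```

send_rows --targets '[[[0,0,-0.08],[0,0,0]],[[0,0,-0.2],[0,0,0]],[[0,0,-0.35],[0,0,0]],[[0,0,-0.48],[0,0,0]],[[0,0,-0.48],[0,0,0]]]'

```text
clock: 27.92
tool_pos: [0.5465, -0.4093, 0.2671]
eef_rot: [0.749, 0.662, 0.001, 0.003]
contact_force: [1.0, -0.8, -4.5]
opening: 0.503
finger_force: 30.0
```

```bash
python3 - <<'E'
from caps import *
cv2.imwrite("pics/p4.png",cv2.resize(im[180:310,215:445],None,fx=3.4,fy=3.4))
plan((.46,-.2,.25,-84),(.429,-.082,.25,-84),(.429,-.082,.079,-84))
E
```

```text
t 27.975 tcp [ 0.5452 -0.4082  0.2645] phi -7.1 q [ 0.52  0.74  0.11  1.36 -0.09  1.05  0.52] F [-0.6 -0.2 -5.3] op 0.503
blue [382.6 155.6] [369 152  28   8 107] cap in clamp: [ 0.6901 -0.3243  0.143 ] bench: [ 0.7029 -0.3304  0.097 ]
blue [277.3 216.8] [269 208  17  18 242] cap in clamp: [ 0.5431 -0.0718  0.143 ] bench: [ 0.5499 -0.0675  0.097 ]
blue [373.4 238.8] [353 233  44  13 361] cap in clamp: [ 0.4892 -0.2988  0.143 ] bench: [ 0.4939 -0.3038  0.097 ]
blue [279.  241.8] [270 234  18  17 236] cap in clamp: [ 0.4834 -0.0759  0.143 ] bench: [ 0.4878 -0.0718  0.097 ]
blue [231.4 261.1] [223 253  18  17 254] cap in clamp: [0.4387 0.0356 0.143 ] bench: [0.4412 0.0443 0.097 ]
black [367.2 280.5] [360 270  17  24 105] [ 0.392 -0.287  0.098]
[[0.654, -0.367, 0.048], [0.0, -0.0, 0.427]] rows 7.2 [  0.46  -0.2    0.25 -84.  ]
[[1.031, -0.518, 0.048], [0.0, -0.0, 0.427]] rows 2.0 [ 4.29e-01 -8.20e-02  2.50e-01 -8.40e+01]
[[1.031, -0.519, 0.618], [0.0, -0.0, 0.427]] rows 2.7 [ 4.29e-01 -8.20e-02  7.90e-02 -8.40e+01]
```

View pics/p4.png

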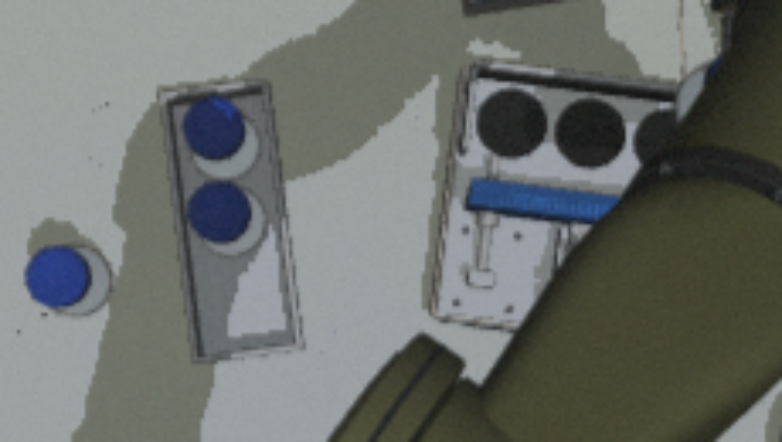

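Two bottles stand in the tray at crop (215,128) and (219,211). The third is in the gripper, and the empty seats show as dark discs at (512,122) and (590,132).

send_rows --targets '[[[0.15,-0.09,0],[0,0,0.05]],[[0.3,-0.17,0.02],[0,0,0.11]],[[0.45,-0.26,0.04],[0,0,0.17]],[[0.654,-0.367,0.05],[0,0,0.23]],[[0.654,-0.367,0.05],[0,0,0.29]],[[0.654,-0.367,0.05],[0,0,0.35]],[[0.75,-0.4,0.05],[0,0,0.4]],[[0.9,-0.46,0.05],[0,0,0.428]],[[1,-0.505,0.05],[0,0,0.428]],[[1,-0.505,0.05],[0,0,0.428]],[[1,-0.505,0.05],[0,0,0.428]]]'

```text
clock: 29.35
tool_pos: [0.4314, -0.0923, 0.2487]
eef_rot: [0.999, 0.051, -0.001, 0.0]
contact_force: [-0.0, 0.1, -4.2]
opening: 0.503
finger_force: 30.0
```

```bash
python3 - <<'E'
from h import *
s=snapshot("top"); show();plan((.430,-.081,.0785,-84))
print(onz(s,388.5,218.8,.046),onz(s,365.6,215.9,.046),shk(55),shk(55,60))
E
```

```text
t 29.4 tcp [ 0.4316 -0.0928  0.2489] phi -84.2 q [-0.25  0.5   0.55  2.1  -0.42  0.65 -0.89] F [ 0.3 -0.3 -3.1] op 0.503
[[-0.001, -0.04, 0.568], [0.0, 0.0, -0.001]] rows 2.7 [ 4.30e-01 -8.10e-02  7.85e-02 -8.40e+01]
[ 0.55063072 -0.34907345  0.046     ] [ 0.55850375 -0.29018085  0.046     ] [ 0.55085724 -0.34663079  0.        ] [ 0.55754537 -0.28700472  0.        ]
```

send_rows --targets '[[[-0.005,-0.04,0.1],[0,0,0]],[[-0.005,-0.04,0.25],[0,0,0]],[[-0.005,-0.04,0.4],[0,0,0]],[[-0.005,-0.04,0.5],[0,0,0]],[[-0.005,-0.04,0.55],[0,0,0]],[[-0.005,-0.04,0.567],[0,0,0]],[[-0.005,-0.04,0.57],[0,0,0]],[[-0.005,-0.04,0.57],[0,0,0]]]'

```text
clock: 30.4
tool_pos: [0.4295, -0.0811, 0.0789]
eef_rot: [0.999, 0.051, 0.001, 0.001]
contact_force: [-0.8, -1.2, -0.2]
opening: 0.501
finger_force: 30.0
```

```bash
python3 - <<'E'
from h import *
show()
E
```

```text
t 30.4 tcp [ 0.4295 -0.0811  0.0789] phi -84.2 q [ 0.01  0.79  0.12  2.25 -0.7   0.13 -0.68] F [-0.8 -1.2 -0.2] op 0.501
```

send_rows --targets '[[[0,0,0],[0,0,0]],[[0,0,0],[0,0,0]],[[0,0,0],[0,0,0]],[[0,0,-0.1],[0,0,0]],[[0,0,-0.3],[0,0,0]],[[0,0,-0.4],[0,0,0]],[[0,-0.2,-0.4],[0,0,0]],[[0.04,-0.41,-0.4],[0,0,0]],[[0.04,-0.41,-0.4],[0,0,0]],[[0.04,-0.41,-0.4],[0,0,0]]]' --fingers 1

```text
clock: 31.65
tool_pos: [0.4282, 0.0435, 0.1985]
eef_rot: [0.999, 0.052, -0.0, 0.0]
contact_force: [-0.3, 0.2, 0.3]
opening: 0.996
finger_force: 0.0
```

```bash
python3 - <<'E'
from caps import *
plan((.4413,.0443,.18,-84),(.4413,.0443,.0735,-84))
E
```

```text
t 31.7 tcp [0.4283 0.0425 0.1986] phi -84.2 q [-0.54  0.58  0.52  2.19 -0.6   0.51 -1.02] F [ 0.2 -0.5 -1. ] op 1.0
blue [378.3 156.1] [354 152  43  11 159] cap in clamp: [ 0.689 -0.314  0.143] bench: [ 0.7019 -0.3196  0.097 ]
blue [277.4 217.1] [269 208  18  19 257] cap in clamp: [ 0.5422 -0.072   0.143 ] bench: [ 0.549  -0.0677  0.097 ]
blue [278.8 241.9] [270 233  18  18 252] cap in clamp: [ 0.4831 -0.0757  0.143 ] bench: [ 0.4875 -0.0715  0.097 ]
blue [388.2 240.7] [353 233  72  16 601] cap in clamp: [ 0.4846 -0.3336  0.143 ] bench: [ 0.489 -0.34   0.097]
blue [232.  261.3] [225 255  15  14 173] cap in clamp: [0.4381 0.0341 0.143 ] bench: [0.4407 0.0428 0.097 ]
blue [282.4 267.6] [274 259  18  18 253] cap in clamp: [ 0.4228 -0.0842  0.143 ] bench: [ 0.4247 -0.0804  0.097 ]
red [385.6 272.1] 39 [ 0.4117 -0.33    0.113 ] over [ 0.41172973 -0.33102514  0.        ] down [ 0.45048668 -0.33537243  0.        ]
black [380.8 295.4] [376 292  11   7  58] [ 0.3558 -0.3193  0.098 ]
[[0.044, -0.002, 0.062], [0.0, -0.0, -0.001]] rows 0.4 [ 4.413e-01  4.430e-02  1.800e-01 -8.400e+01]
[[0.044, -0.002, 0.417], [0.0, -0.0, -0.001]] rows 1.7 [ 4.413e-01  4.430e-02  7.350e-02 -8.400e+01]
```

send_rows --targets '[[[0.044,0,0],[0,0,0]],[[0.044,0,0.1],[0,0,0]],[[0.044,0,0.25],[0,0,0]],[[0.044,0,0.35],[0,0,0]],[[0.044,0,0.417],[0,0,0]],[[0.044,0,0.417],[0,0,0]],[[0.044,0,0.417],[0,0,0]]]'

```text
clock: 32.58
tool_pos: [0.4424, 0.0441, 0.0738]
eef_rot: [0.999, 0.05, 0.001, 0.0]
contact_force: [-0.5, 0.1, -0.7]
opening: 1.0
finger_force: 0.0
```

send_rows --targets '[[[0,0,0],[0,0,0]],[[0,0,0],[0,0,0]],[[0,0,0],[0,0,0]],[[0,0,0],[0,0,0]],[[0,0,0],[0,0,0]]]' --fingers 0

```text
clock: 33.2
tool_pos: [0.4414, 0.0448, 0.0735]
eef_rot: [0.999, 0.051, -0.0, 0.0]
contact_force: [-0.2, -0.9, 2.4]
opening: 0.502
finger_force: 30.0
```

send_rows --targets '[[[0,0,-0.08],[0,0,0]],[[0,0,-0.2],[0,0,0]],[[0,0,-0.4],[0,0,0]],[[0,0,-0.62],[0,0,0]],[[0.05,0.2,-0.62],[0,0,0]],[[0.1,0.4,-0.62],[0,0,0]],[[0.1,0.6,-0.62],[0,0,-0.05]],[[0.1,0.8,-0.62],[0,0,-0.1]],[[0.1,0.8,-0.62],[0,0,-0.16]],[[0.1,0.8,-0.62],[0,0,-0.22]],[[0.1,0.8,-0.62],[0,0,-0.28]],[[0.1,0.8,-0.62],[0,0,-0.34]]]'

```text
clock: 34.7
tool_pos: [0.495, -0.1903, 0.2586]
eef_rot: [0.833, 0.553, -0.001, -0.001]
contact_force: [0.8, -0.2, -2.7]
opening: 0.501
finger_force: 30.0
```

```bash
python3 - <<'E'
from h import *
show();a=shk(53);plan((a[0],a[1],.255,-6.5),(a[0],a[1],.125,-6.5));print(a)
E
```

```text
t 34.7 tcp [ 0.495  -0.1903  0.2586] phi -22.8 q [ 0.09  0.56  0.3   1.84 -0.22  0.78  0.11] F [ 0.8 -0.2 -2.7] op 0.501
[[-0.41, 0.367, 0.011], [-0.001, -0.0, -0.091]] rows 2.6 [ 0.5489 -0.3464  0.255  -6.5   ]
[[-0.41, 0.368, 0.444], [-0.001, -0.0, -0.091]] rows 2.1 [ 0.5489 -0.3464  0.125  -6.5   ]
[ 0.5488697  -0.34640785  0.        ]
```

send_rows --targets '[[[-0.14,0.12,0],[0,0,-0.05]],[[-0.28,0.24,0],[0,0,-0.091]],[[-0.412,0.371,0],[0,0,-0.091]],[[-0.412,0.371,0],[0,0,-0.091]],[[-0.412,0.371,0],[0,0,-0.091]],[[-0.412,0.371,0.15],[0,0,-0.091]],[[-0.412,0.371,0.25],[0,0,-0.091]],[[-0.412,0.371,0.25],[0,0,-0.091]],[[-0.412,0.371,0.25],[0,0,-0.091]]]'

```text
clock: 35.83
tool_pos: [0.5505, -0.3477, 0.1857]
eef_rot: [0.747, 0.665, 0.0, 0.001]
contact_force: [0.2, -0.6, -2.4]
opening: 0.499
finger_force: 30.0
```

```bash
python3 - <<'E'
from h import *
show();plan((.55,-.348,.1197,-6.5))
E
```

```text
t 35.825 tcp [ 0.5505 -0.3477  0.1857] phi -6.7 q [ 0.4   0.79  0.18  1.55 -0.18  0.82  0.53] F [ 0.2 -0.6 -2.4] op 0.499
[[-0.001, -0.002, 0.22], [0.0, 0.0, -0.001]] rows 1.1 [ 0.55   -0.348   0.1197 -6.5   ]
```

send_rows --targets '[[[0,-0.002,0.08],[0,0,0]],[[0,-0.002,0.15],[0,0,0]],[[0,-0.002,0.2],[0,0,0]],[[0,-0.002,0.218],[0,0,0]],[[0,-0.002,0.218],[0,0,0]],[[0,-0.002,0.218],[0,0,0]]]'

```text
clock: 36.58
tool_pos: [0.5496, -0.3486, 0.12]
eef_rot: [0.748, 0.664, 0.0, 0.001]
contact_force: [-0.9, -0.6, 0.9]
opening: 0.502
finger_force: 30.0
```

```bash
python3 - <<'E'
from h import *
show()
E
```

```text
t 36.575 tcp [ 0.5496 -0.3486  0.12  ] phi -6.8 q [ 0.41  0.87  0.16  1.59 -0.19  0.69  0.54] F [-0.9 -0.6  0.9] op 0.502
```

send_rows --targets '[[[0,0,0],[0,0,0]],[[0,0,0],[0,0,0]],[[0,0,0],[0,0,0]],[[0,0,-0.1],[0,0,0]],[[0,0,-0.25],[0,0,0]],[[0,0,-0.42],[0,0,0]],[[0,0,-0.42],[0,0,0]],[[0.05,-0.2,-0.42],[0,0,0.06]],[[0.05,-0.4,-0.42],[0,0,0.12]],[[0.05,-0.6,-0.42],[0,0,0.18]],[[0.05,-0.6,-0.42],[0,0,0.24]],[[0.05,-0.6,-0.42],[0,0,0.3]]]' --fingers 1

```text
clock: 38.08
tool_pos: [0.371, -0.3115, 0.2446]
eef_rot: [0.968, 0.251, -0.0, -0.001]
contact_force: [-0.5, -0.0, -0.0]
opening: 1.0
finger_force: 0.0
```

send_rows --targets '[[[0,0,0],[0,0,0.05]],[[0,0,0],[0,0,0.1]],[[0,0,0],[0,0,0.15]],[[0,0,0],[0,0,0.198]],[[0,0,0],[0,0,0.198]],[[0,0,0],[0,0,0.198]]]' --fingers 0.7

```text
clock: 38.83
tool_pos: [0.372, -0.3117, 0.2446]
eef_rot: [0.999, -0.052, -0.0, -0.0]
contact_force: [-0.7, -0.4, 0.1]
opening: 0.703
finger_force: 0.0
```

```bash
python3 - <<'E'
from caps import *
plan((.356,-.3235,.2,-96.4),(.356,-.3235,.067,-96.4))
E
```

```text
t 38.875 tcp [ 0.372  -0.3118  0.2448] phi -96.0 q [ 0.2   0.58  0.66  1.99 -0.53  0.74 -0.5 ] F [-0.3 -0.2  0.3] op 0.7
blue [378.1 156.1] [354 152  43  11 159] cap in clamp: [ 0.689  -0.3135  0.143 ] bench: [ 0.7018 -0.3191  0.097 ]
blue [395.3 212.7] [387 204  18  19 275] cap in clamp: [ 0.5513 -0.3519  0.143 ] bench: [ 0.5585 -0.359   0.097 ]
blue [274.7 219.5] [266 211  18  18 249] cap in clamp: [ 0.5365 -0.0658  0.143 ] bench: [ 0.5431 -0.0612  0.097 ]
blue [388.8 240.9] [353 233  72  17 618] cap in clamp: [ 0.4842 -0.335   0.143 ] bench: [ 0.4886 -0.3414  0.097 ]
blue [279.  243.1] [270 235  18  17 239] cap in clamp: [ 0.4803 -0.076   0.143 ] bench: [ 0.4846 -0.0719  0.097 ]
blue [282.4 267.5] [274 259  18  18 253] cap in clamp: [ 0.4229 -0.0841  0.143 ] bench: [ 0.4248 -0.0803  0.097 ]
black [374.1 282.6] [360 270  40  34 749] [ 0.3868 -0.3036  0.098 ]
black [361.6 311.6] [360 307   6   8  27] [ 0.3172 -0.2721  0.098 ]
[[-0.049, 0.044, 0.149], [-0.0, 0.0, 0.002]] rows 0.8 [  0.356   -0.3235   0.2    -96.4   ]
[[-0.049, 0.044, 0.593], [-0.0, 0.0, 0.002]] rows 2.1 [ 3.560e-01 -3.235e-01  6.700e-02 -9.640e+01]
```

Two tray bottles were nudged about 1 cm: the far cap is now at (275,220) and the middle one at (279,243). Both are still inside the tray. Carrying on with the bar, then I'll check the row.

send_rows --targets '[[[-0.049,0.044,0.1],[0,0,0]],[[-0.049,0.044,0.25],[0,0,0]],[[-0.049,0.044,0.4],[0,0,0]],[[-0.049,0.044,0.52],[0,0,0]],[[-0.049,0.044,0.59],[0,0,0]],[[-0.049,0.044,0.59],[0,0,0]],[[-0.049,0.044,0.59],[0,0,0]]]'

```text
clock: 39.75
tool_pos: [0.3564, -0.324, 0.0687]
eef_rot: [0.999, -0.053, 0.0, 0.0]
contact_force: [-0.2, 0.7, 0.2]
opening: 0.699
finger_force: 0.0
```

send_rows --targets '[[[0,0,0],[0,0,0]],[[0,0,0],[0,0,0]],[[0,0,0],[0,0,0]],[[0,0,0],[0,0,0]]]' --fingers 0 --newtons 30

```text
clock: 40.25
tool_pos: [0.3563, -0.3231, 0.0681]
eef_rot: [0.999, -0.053, 0.0, -0.0]
contact_force: [0.2, 0.8, 2.8]
opening: 0.292
finger_force: 30.0
```

send_rows --targets '[[[0.025,0,0],[0,0,0]],[[0.05,0,0],[0,0,0]],[[0.075,0,0],[0,0,0]],[[0.09,0,0],[0,0,0]],[[0.1,0,0],[0,0,0]],[[0.1,0,0],[0,0,0]],[[0.1,0,0],[0,0,0]]]'

```text
clock: 41.12
tool_pos: [0.3841, -0.3269, 0.0681]
eef_rot: [0.999, -0.054, -0.001, -0.0]
contact_force: [-6.9, 0.5, 7.4]
opening: 0.287
finger_force: 30.0
```

```bash
python3 - <<'E'
from h import *
show()
E
```

```text
t 41.125 tcp [ 0.3841 -0.3269  0.0681] phi -96.2 q [ 0.42  0.86  0.33  2.07 -0.81  0.34 -0.26] F [-6.9  0.5  7.4] op 0.287
```

send_rows --targets '[[[0.012,0,0],[0,0,0]],[[0.012,0,0],[0,0,0]],[[0.012,0,0],[0,0,0]]]'

```text
clock: 41.5
tool_pos: [0.3842, -0.3269, 0.0681]
eef_rot: [0.998, -0.055, -0.004, -0.001]
contact_force: [-12.8, 1.1, 11.8]
opening: 0.29
finger_force: 29.9
```

```bash
python3 - <<'E'
from h import *
show()
E
```

```text
t 41.5 tcp [ 0.3842 -0.3269  0.0681] phi -96.3 q [ 0.41  0.87  0.34  2.06 -0.8   0.35 -0.27] F [-12.8   1.1  11.8] op 0.29
```

send_rows --targets '[[[-0.005,0,0],[0,0,0]],[[-0.005,0,0],[0,0,0]],[[-0.005,0,0],[0,0,0]]]' --fingers 0.7

```text
clock: 41.88
tool_pos: [0.3892, -0.327, 0.0679]
eef_rot: [0.999, -0.053, 0.001, 0.0]
contact_force: [0.8, -1.0, 0.6]
opening: 0.613
finger_force: 0.0
```

send_rows --targets '[[[0,0,-0.1],[0,0,0]],[[0,0,-0.2],[0,0,0]],[[0,0,-0.3],[0,0,0]],[[0,0,-0.3],[0,0,0]],[[0,0,-0.3],[0,0,0]],[[0,0,-0.3],[0,0,0]],[[0,0,-0.3],[0,0,0]]]'

```text
clock: 42.75
tool_pos: [0.3877, -0.3267, 0.1572]
eef_rot: [0.999, -0.053, -0.001, -0.0]
contact_force: [-0.4, -0.9, -0.3]
opening: 0.7
finger_force: 0.0
```

send_rows --targets '[[[0,0,0],[0,0,0]],[[0,0,0],[0,0,0]],[[0,0,0],[0,0,0]],[[0,0,0],[0,0,0]],[[0,0,0],[0,0,0]],[[0,0,0],[0,0,0]]]' --fingers 0

```text
clock: 43.5
tool_pos: [0.388, -0.327, 0.158]
eef_rot: [0.999, -0.053, 0.0, -0.0]
contact_force: [0.6, -0.1, 0.2]
opening: 0.043
finger_force: 0.0
```

```bash
python3 - <<'E'
from h import *
show(); a=shk(-110); b=shk(-72); plan((a[0],a[1],.107,-96.4),(b[0],b[1],.110,-96.4))
E
```

```text
t 43.5 tcp [ 0.388 -0.327  0.158] phi -96.1 q [ 0.3   0.73  0.53  2.02 -0.68  0.57 -0.38] F [ 0.6 -0.1  0.2] op 0.043
[[-0.003, 0.005, 0.17], [-0.0, -0.0, 0.002]] rows 0.8 [  0.3869  -0.3282   0.107  -96.4   ]
[[0.123, 0.005, 0.16], [-0.0, -0.0, 0.002]] rows 0.6 [  0.4246  -0.3325   0.11   -96.4   ]
```

send_rows --targets '[[[-0.003,0.005,0.1],[0,0,0]],[[-0.003,0.005,0.17],[0,0,0]],[[-0.003,0.005,0.17],[0,0,0]],[[0.03,0.005,0.165],[0,0,0]],[[0.06,0.005,0.16],[0,0,0]],[[0.09,0.005,0.16],[0,0,0]],[[0.12,0.005,0.16],[0,0,0]],[[0.12,0.005,0.16],[0,0,0]]]'

```text
clock: 44.5
tool_pos: [0.4249, -0.3322, 0.11]
eef_rot: [0.999, -0.053, 0.0, 0.0]
contact_force: [0.5, 0.7, 0.5]
opening: 0.004
finger_force: 0.0
```

send_rows --targets '[[[0,0,-0.2],[0,0,0]],[[-0.1,-0.2,-0.3],[0,0,0]],[[-0.1,-0.4,-0.3],[0,0,0]],[[-0.1,-0.6,-0.3],[0,0,0]],[[-0.1,-0.8,-0.3],[0,0,0]],[[-0.1,-1,-0.3],[0,0,0]],[[-0.1,-1,-0.3],[0,0,0]]]'

```text
clock: 45.38
tool_pos: [0.4256, -0.025, 0.1994]
eef_rot: [0.999, -0.048, -0.001, -0.001]
contact_force: [0.3, -1.3, 0.6]
opening: -0.0
finger_force: 0.0
```

```bash
python3 - <<'E'
from caps import *
cv2.imwrite("pics/p5.png",cv2.resize(im[180:310,215:445],None,fx=3.4,fy=3.4))
s=snapshot("side");cv2.imwrite("pics/p6.png",cv2.resize(s["img"][150:360,230:450],None,fx=2.8,fy=2.8))
E
```

```text
t 45.425 tcp [ 0.4257 -0.0286  0.1998] phi -95.8 q [-0.46  0.61  0.67  2.21 -0.74  0.56 -0.89] F [-0.3 -1.4 -0.1] op 0.004
blue [378.4 156. ] [354 152  43  11 157] cap in clamp: [ 0.6892 -0.3142  0.143 ] bench: [ 0.702  -0.3198  0.097 ]
blue [395.3 212.8] [387 204  18  19 276] cap in clamp: [ 0.5511 -0.3519  0.143 ] bench: [ 0.5583 -0.3591  0.097 ]
blue [274.8 219.7] [266 211  18  18 256] cap in clamp: [ 0.5361 -0.0658  0.143 ] bench: [ 0.5427 -0.0613  0.097 ]
blue [389.8 229.3] [354 221  72  17 611] cap in clamp: [ 0.5116 -0.338   0.143 ] bench: [ 0.5172 -0.3446  0.097 ]
blue [278.9 242.7] [270 235  19  17 236] cap in clamp: [ 0.4813 -0.0759  0.143 ] bench: [ 0.4856 -0.0717  0.097 ]
red [387.5 256.2] 40 [ 0.45   -0.3355  0.113 ] over [ 0.41172973 -0.33102514  0.        ] down [ 0.45048668 -0.33537243  0.        ]
black [382.  284.2] [377 281  11   7  59] [ 0.3828 -0.3228  0.098 ]
```

View pics/p5.png

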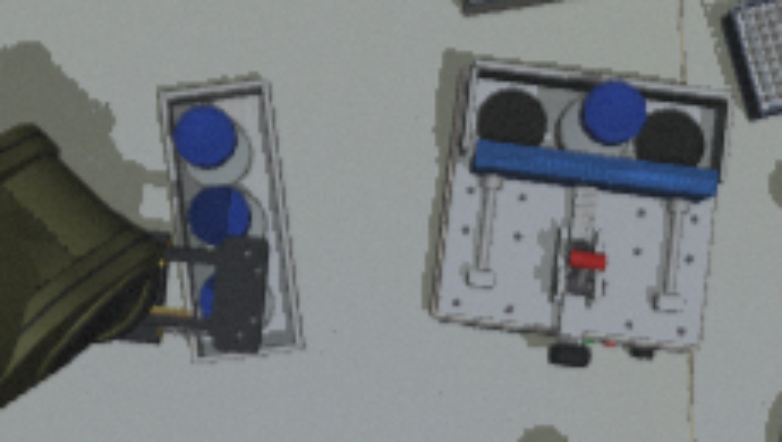

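View pics/p6.png

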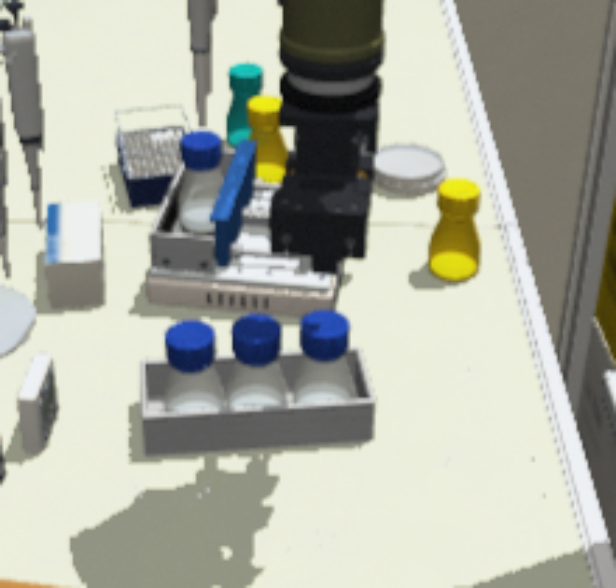

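The final pictures confirm the state:
- **Clamp:** the knob is down at (387,256), the jaw is at its starting home position at (390,229), and the new bottle is in the middle place at (395,213).
- **Tray:** the three bottles stand upright in a row with gaps of about 2 and 5 mm and a lateral spread of 6 mm.
- **Bystanders:** the carton, timer and look-alikes are untouched.

```bash
python3 -c "
from h import *
print(finish_job())"
```

```text
the job is handed in; nothing more can be done
None
```

The changeover is done and handed in at about 45 s of the 210 s: three finished bottles in one row in the tray, the new bottle in the middle clamp place (about 4 mm off centre), jaw home and pawl down; the job was handed in without returning a verdict.

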